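Tip and slide the lid off the hamper case and pack the two gift boxes

TASK

Open the wooden hamper case: press the dark pad at the rear end of its sliding lid so that the lid's other end tips up over the stop lip, then push the lid along until it lies fully off the case on the case's own shelf. Then pack both ribboned gift boxes upright and side by side on the floor of the case, leave the lid on the shelf, and do not knock over or shove the honey jar behind the case or the counter bell.

Things in the scene. Friction and masses are not known exactly. Their poses are not given: they have to be found in the camera images.
- case: Fixed pale wooden hamper case with a lid shelf joined to one end. Origin: on the worktop under the centre of the cavity; z up, +y = the way the lid slides off (roughly the robot's left), x across. Numbers here are mm in this frame. Outside x -81..81, y -112..112. Cheeks at |x| 73..81, up to z 85, guide the lid sideways; a rear wall (y -112..-105.5, to z 80) stands behind it.
- case_floor (a point): Centre of the cavity's floor: (0, 0, 8) in the case's frame. Cavity x -65..65, y -100..100, straight walls, 62 deep below the closed lid.
- case_rocker (a point): Rocker line: (0, -35, 70) in the case's frame. The ledges under the lid's long edges (65 < |x| < 81) are at z 70 for y > -35 but z 65 behind it, so the lid can tip on the step at y = -35. For y -112..-46, caps (|x| 65..81, z 80..85) roof the grooves: the lid's rear part cannot be raised there.
- case_lip (a point): Middle of the top of the stop lip at the exit end: (0, 108.5, 75) in the case's frame; lip y 105..112, standing 5 mm above the closed lid's underside.
- case_shelf (a point): Centre of the top of the lid shelf: (0, 197, 73) in the case's frame; shelf x -55..55, y 112..282. The lid is off the case when its origin is past about y 210 in the case's frame; past about 280 it would tip off the shelf.
- lid: Loose sliding lid, brown wooden board 142 (x) by 206 (y) by 8 mm, about 0.3 kg. Origin: centre of its underside; axes as the case's (+y = exit way). Closed, its origin is at (0, 0, 70) in the case's frame with some 2 mm of play. Once its front end lies on the lip it stays there by itself, slightly tilted, and needs only pushing; its rear then rises by up to 8 mm as it goes.
- lid_pad (a point): Centre of the dark pressing pad (80 x 34 mm) on the lid's top: (0, -83, 8) in the lid's frame. Pressed here with 3 to 10 N the lid rocks until its rear meets a hard stop: pad about 3.5 mm down, rear end 5 down, front end up 10. Keep it pressed while pushing the lid its first 10 mm or so over the lip.
- lid_bar (a point): Middle of the rear (-y) face of the dark crossbar on the lid's top: (0, -64, 16) in the lid's frame. Bar x -45..45, y -64..-52, z 8..24. A fingertip behind it, on the pad side, can push the lid to +y.
- lid_front (a point): Middle of the lower edge of the lid's exit end: (0, 103, 0) in the lid's frame.
- long_box: Loose low kraft-cardboard gift box with a red ribbon, 74 (x) by 108 (y) by 49 (z) mm, about 0.14 kg. Origin: centre of its underside. Grip it across x: its solid sides are 70 apart and reach up to z 36 (above that nothing can be gripped); solid length along y 104.
- tall_box: Loose nearly cubic kraft-cardboard gift box with a red ribbon, 69 (x) by 73 (y) by 61 (z) mm, about 0.14 kg. Origin: centre of its underside. Grip it across x: solid sides 64 apart, up to z 48; solid length along y 70. The two boxes fit the cavity one behind the other along the case's y, each with its x along the case's x: about 28 mm is left beside them for fingers.
- honey_jar: Bystander: honey jar, 56 mm wide, 95 high; origin under its centre.
- bell: Bystander: counter bell, 84 mm wide, 50 high; origin under its centre.

How it is judged (in metres and radians):
On the way, in this order (a step that is already met when the one before it is completed fails the run):
1. the lid's front end has been lifted over the stop lip and lies beyond it (y of lid_front in the frame of case above 0.11 m and z of lid_front in the frame of case above 0.0735 m), for 0.1 s.
2. the lid has been slid clear of the grooves and lies on the shelf, before the boxes are packed (y of lid in the frame of case between 0.208 and 0.285 m and z of lid in the frame of case between 0.066 and 0.082 m and angle between lid's own z axis and vertical below 0.08 rad and linear speed of lid below 0.02 m/s), for 0.2 s.
At the end, for the whole second after the job is handed in: The lid lies flat (within 4.5 degrees) on the case's shelf, its centre 208 to 285 mm along the exit way from the case's centre (fully off the cavity); both gift boxes stand upright (within 7 degrees) on the floor of the case (undersides within 6 mm of it), inside the cavity, released and at rest (all of step 2 and x of long_box in the frame of case between -0.065 and 0.065 m and y of long_box in the frame of case between -0.1 and 0.1 m and z of each of long_box, tall_box in the frame of case below 0.014 m and angle between each of long_box, tall_box's own z axis and vertical below 0.12 rad and linear speed of each of long_box, tall_box below 0.02 m/s and x of tall_box in the frame of case between -0.065 and 0.065 m and y of tall_box in the frame of case between -0.1 and 0.1 m); the robot touches nothing.
It fails at once if the lid falls off the case or shelf (z of lid in the frame of case below 0.055 m).
It fails at once if the honey jar is pushed or knocked more than 3 cm (distance of honey_jar from where it was at the start of the episode above 0.03 m).
It fails at once if the bell is pushed or knocked more than 3 cm (distance of bell from where it was at the start of the episode above 0.03 m).
It also fails if it takes over 70 s, if anything falls off the work surface, if the arm or the gripper's body presses on something with over 40 N, if the wrist force passes 120 N, or if a joint passes its speed limit or range.

ROBOT

A 6-joint arm with a two-finger parallel gripper is mounted at the origin on a cart in front of the work surface, level with it; the furniture and walls round the work are solid. World frame = base frame: x ahead of the robot, y to its left, z up, the work surface at z = 0. Lengths are in mm, angles in rad, forces in N, time in s.
With the tool pointing down it reaches from about 375 to 975 mm from the base axis. Payload 3.8 kg.
Tool frame: the origin (TCP) lies midway between the tips of the shut fingers; the grasp point (between the pads) lies bot.hold_point_z behind it (bot.hold_point_z is the distance from the TCP to the grasp point, in mm); z points along the fingers, y is the direction in which the jaws open and shut (so a half turn about z gives the same grasp; the last joint's range is limited). The gripper opens to 88 mm and grips with 3 to 60 N. Pads are 18 mm wide; open, the fingers measure 123 mm over their backs; the gripper's body (75 mm by 187 mm) begins 45 mm behind the grasp point.
Start: joints at [1.285, 0.264, 1.604, -0, 1.274, -0.037], TCP at [166.211, 654.211, 238.706] pointing down, gripper open.
Joint ranges: [-2.63, 2.63], [-0.94, 2.18], [0.31, 2.57], [-1.31, 4.45], [0, 2.66], [-2.55, 2.55]. Speed limits (rad/s): [2.57, 2.57, 3.14, 3.14, 3.14, 3.14].

INTERFACE

Orientations are given as [roll, pitch, yaw] about the fixed x, y, z axes, in that order (R = Rz(yaw) Ry(pitch) Rx(roll)).
In Python, from workcell import bot, eyes gives the robot as it stands.
- The arm moves only by the tool carry_out, never from a script. Its argument "moves" is a list of rows, each an object with "fingers": the closure, from 0 (fully open) to 1 (shut); "dp": the shift along the tool's x, y, z in mm, a list of three; "rot": the turn, a rotation vector about the tool's x, y, z in degrees, a list of three. A call has 1 to 20 rows; each row is the pose to reach, as a shift and turn from the pose measured when the call began, along the tool's axes at that moment; what a row does not reach only later rows make up. A row lasts 1/10 s, in which the tool goes at most 50 mm and 8.59 degrees, less where a joint would pass 70% of its speed; a pose out of reach is approached as far as the arm can. A call with a gripper value outside its range is refused whole. The fingers move at their own pace and stop on an object; the grip force is fixed at half the most. Time passes only in rows, so rows that repeat a pose let the fingers close. It gives the time, the measured TCP pose, the force and the opening at its end, in the units of the state.
- bot.get_obs(): the state, without advancing time (a new reading comes with each control period).
- eyes.read_camera(name): name is "scene" or "top" or "wrist"; returns a dict with "image" (400x640x3 uint8, red, green, blue), "depth" (400x640 float32, mm along the optical axis (not along the pixel's ray), 0 where there is no reading), "mtx" (3x3 intrinsics, pixels), "extrinsics" (4x4, takes a point from world to camera coordinates); the wrist camera has in their place "T_tool_cam" (4x4, takes a point from camera to tool coordinates, whose origin is the TCP and whose axes are the flange's). Camera axes: x right, y down, z forward; pixel columns grow to the right and rows downward; lengths in mm; the calibration is good to about 2 mm. The wrist camera is an equidistant fisheye: a pixel r from the principal point sees the ray r / f radians off the axis. A picture is of the moment at which its call begins: read the wrist's pose just before it.
- bot.finish_job(): hands the job in, once; it reports no verdict.
The state is a dict: "t": time; "joints": joint angles; "dq": joint speeds; "effort": joint torques, N m; "position": TCP position; "tcp_rot": TCP orientation; "ft_force": force on the tool from outside, world axes, zero at the start; "torque": the same for the moment, N m; "opening": finger opening in mm.
Only numpy, scipy, OpenCV 4.12 (cv2) and the standard library are available. Lean on these libraries where they do the work, as an engineer would, in place of code of your own. Each camera call takes 0.05 s, during which the arm holds its last target.

## Working session

There is one attempt and no reset: what is moved stays moved. The work goes in short steps, Python scripts to look and compute and a tool call to move; the robot and the scene stay as the last step left them, time stands still between calls to the robot, and variables do not carry over. Pictures are saved under pics/ and viewed, and the job is handed in when it is done.

Besides the shell and the picture viewer there is one more tool, called after "Call:" in YAML: its name, and indented under it one key for each argument. carry_out: Moves the arm, as the interface text tells. Its arguments: {"type":"object","properties":{"moves":{"type":"array","items":{"type":"object","properties":{"fingers":{"type":"number"},"dp":{"type":"array","items":{"type":"number"}},"rot":{"type":"array","items":{"type":"number"}}}}}},"required":["moves"]}

```bash
ls; mkdir -p pics
python3 - <<'E'
from workcell import bot, eyes
import cv2,numpy as np
print(bot.get_obs(), bot.hold_point_z)
for n in ("scene","top"):
    c=eyes.read_camera(n); cv2.imwrite(f"pics/{n}0.png",c["image"][:,:,::-1]); np.savez(f"{n}0.npz",**c)
    print(n,c["mtx"].tolist(),np.round(c["extrinsics"],3).tolist())
E
```

```text
pics
{'t': 0.0, 'joints': array([ 1.28511621e+00,  2.64751679e-01,  1.60535847e+00,  6.50859339e-06,
        1.27367009e+00, -3.69169327e-02]), 'dq': array([ 0.00139289,  0.00065435,  0.00041286, -0.00029284,  0.00222997,
        0.00176138]), 'effort': array([ 4.60569427e-04, -5.02127373e+01, -3.56876600e+01,  7.29646906e-02,
        2.94883701e-02, -1.86487291e-04]), 'position': array([166.00314103, 653.55077336, 237.39736316]), 'tcp_rot': array([-3.13940678e+00, -8.69557134e-05,  2.89282746e+00]), 'ft_force': array([-0.61563121,  0.81835151,  0.39784591]), 'torque': array([-0.00393446, -0.01500114,  0.00366307]), 'opening': 87.51334377262756} 18.700000000000003
scene [[387.3020235002795, 0.0, 321.8155049988206], [0.0, 387.3020235002795, 199.693547650409], [0.0, 0.0, 1.0]] [[0.791, -0.612, -0.006, -471.679], [-0.367, -0.466, -0.805, 244.138], [0.49, 0.639, -0.593, 986.314], [0.0, 0.0, 0.0, 1.0]]
top [[366.23362734011556, 0.0, 320.88350600494067], [0.0, 366.23362734011556, 200.63881680154958], [0.0, 0.0, 1.0]] [[-0.02, -1.0, -0.008, -40.461], [-0.988, 0.021, -0.151, 572.211], [0.152, 0.004, -0.988, 1036.6], [0.0, 0.0, 0.0, 1.0]]
```

View pics/scene0.png

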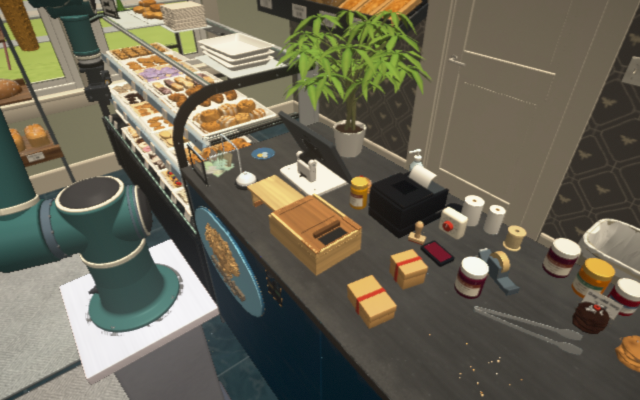

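View pics/top0.png

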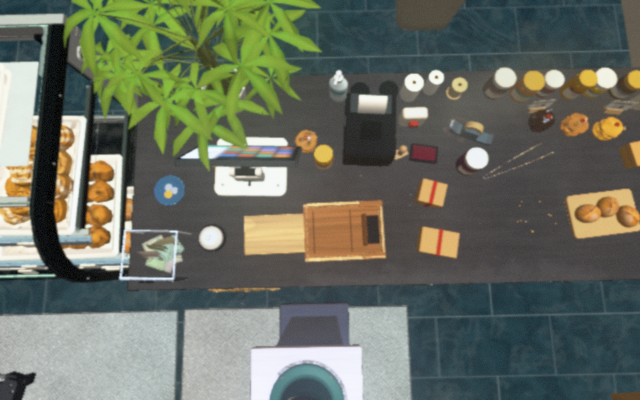

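```bash
cat > h.py <<'E'
import numpy as np,cv2
def load(n):
    d=np.load(n); return {k:d[k] for k in d.files}
def ray(c,u,v):
    E=c["extrinsics"];R=E[:3,:3];t=E[:3,3]
    d=R.T@np.linalg.solve(c["mtx"],[u,v,1.]);return -R.T@t,d
def onz(c,u,v,z):
    o,d=ray(c,u,v);return o+d*(z-o[2])/d[2]
def cloud(c):
    v,u=np.mgrid[0:400,0:640];D=c["depth"].astype(float);K=c["mtx"]
    P=np.stack([(u-K[0,2])/K[0,0]*D,(v-K[1,2])/K[1,1]*D,D],-1)
    E=c["extrinsics"];W=(P-E[:3,3])@E[:3,:3];W[D==0]=np.nan;return W
def proj(c,p):
    E=c["extrinsics"];q=E[:3,:3]@np.asarray(p,float)+E[:3,3];q=c["mtx"]@q;return q[:2]/q[2]
E
python3 - <<'E'
from h import *
c=load("top0.npz")
im=c["image"][:,:,::-1]
cv2.imwrite("pics/topc.png",cv2.resize(im[140:280,230:470],None,fx=3.3,fy=3.3,interpolation=cv2.INTER_CUBIC))
s=load("scene0.npz")
cv2.imwrite("pics/scc.png",cv2.resize(s["image"][160:340,230:440,::-1],None,fx=3.3,fy=3.3,interpolation=cv2.INTER_CUBIC))
for n,k in(("top",c),("scene",s)):
    W=cloud(k); print(n,np.nanmedian(np.isnan(W)),)
    for uv in [(440,255),(440,235),(425,205),(432,185),(340,230),(270,235),(323,156),(210,237),(500,230)] if n=="top" else []:
        print(uv,np.round(W[uv[1],uv[0]]))
E
```

```text
top 0.0
(440, 255) [ 406. -396.   29.]
(440, 235) [ 463. -395.   47.]
(425, 205) [ 556. -366.   15.]
(432, 185) [ 608. -378.   57.]
(340, 230) [ 481. -105.   79.]
(270, 235) [471.  93.  73.]
(323, 156) [693. -61.  94.]
(210, 237) [471. 275.  37.]
(500, 230) [ 477. -594.   -5.]
scene 0.0
```

View pics/topc.png

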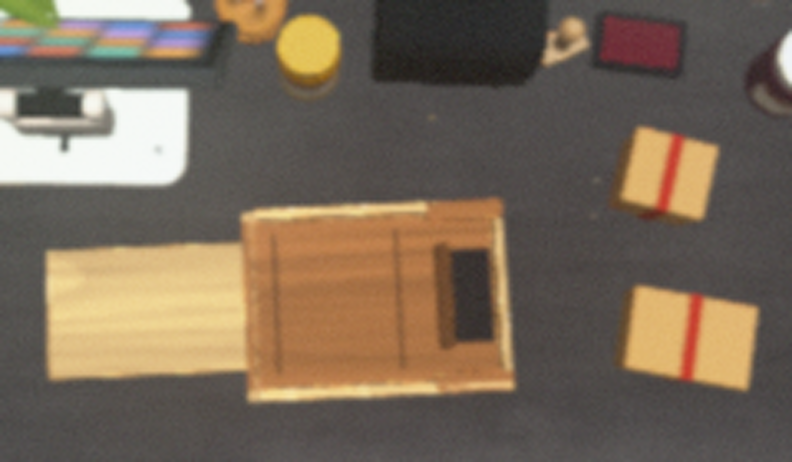

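View pics/scc.png

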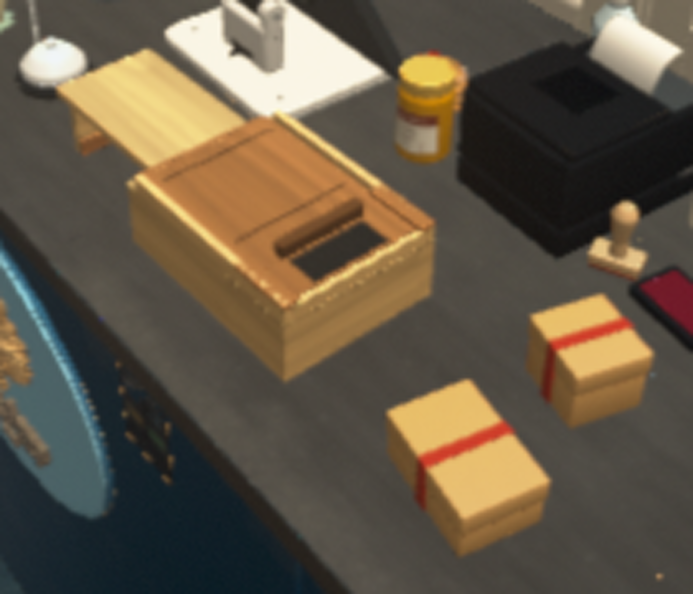

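```bash
cat > m.py <<'E'
from h import *
c=load("top0.npz");W=cloud(c)
hsv=cv2.cvtColor(c["image"],cv2.COLOR_RGB2HSV)
sat=(hsv[...,1]>70)&(hsv[...,2]>60)
def region(m,u0,u1,v0,v1):
    k=np.zeros_like(m);k[v0:v1,u0:u1]=1;return (m&k)
def rect(m,z,name):
    m=m.astype(np.uint8)
    n,l,st,ce=cv2.connectedComponentsWithStats(m)
    i=1+np.argmax(st[1:,4]);m=(l==i).astype(np.uint8)
    # refine by casting contour pixels onto plane
    cs,_=cv2.findContours(m,cv2.RETR_EXTERNAL,cv2.CHAIN_APPROX_NONE)
    k=max(cs,key=len)[:,0]
    P=np.array([onz(c,u,v,z)[:2] for u,v in k],np.float32)
    r=cv2.minAreaRect(P);print(name,"px",st[i].tolist(),"centre",np.round(r[0],1),"size",np.round(r[1],1),"ang",round(r[2],2))
    return r
z=W[...,2]
print("table z",np.median(W[225:235,490:510,2]))
rect(region(sat&(z>42),410,470,220,265),49,"long")
rect(region(sat&(z>53),410,460,170,215),61,"tall")
rect(region(sat&(z>66),238,302,205,260),73,"shelf")
rect(region(sat&(z>60),303,395,190,270),83,"case")
hon=region((hsv[...,1]>120)&(z>85),305,340,140,170);P=W[hon];print("honey",np.mean(P,0),len(P))
b=region((z>25),190,228,220,255);P=W[b];print("bell",np.mean(P,0),np.max(P,0),np.min(P,0))
dark=region((hsv[...,2]<75),355,385,205,255)
rect(dark&(z>60),78,"pad")
E
python3 m.py
```

```text
table z -1.5971858025444228
long px [419, 227, 40, 31, 941] centre [ 444.2 -387.9] size [107.9  74.1] ang 78.54
tall px [417, 178, 30, 29, 587] centre [ 587.9 -374.9] size [74.1 69.6] ang 73.68
shelf px [244, 213, 58, 42, 2235] centre [475.6  85.7] size [109.7 164. ] ang 1.3
case px [303, 200, 83, 61, 4357] centre [ 480.4 -111.8] size [161.9 226.4] ang 1.4
honey [700.61015109 -60.43320035  92.77223709] 265
bell [471.08489707 277.99792987  33.69739352] [501.98982899 310.54544017  52.75955074] [439.7237959  248.22656458  25.02546663]
pad px [367, 216, 12, 27, 280] centre [ 482.1 -196.2] size [74.  29.5] ang 1.32
```

```bash
cat >> h.py <<'E'
from scipy.spatial.transform import Rotation as Ro
C=np.array([480.4,-111.8]);TH=np.radians(1.37)
ux=np.array([np.cos(TH),np.sin(TH)]);uy=np.array([-np.sin(TH),np.cos(TH)])
def w(x,y,z): 
    p=C+x*ux+y*uy;return np.array([p[0],p[1],z])
def case(p):
    d=np.asarray(p)[:2]-C;return np.array([d@ux,d@uy,p[2]])
def go(o,p,jawdeg):
    R=Ro.from_euler("xyz",o["tcp_rot"])
    T=Ro.from_euler("xyz",[np.pi,0,np.radians(jawdeg+90)])
    return np.round(R.inv().apply(np.asarray(p)-o["position"]),1).tolist(),np.round((R.inv()*T).as_rotvec(degrees=True),2).tolist()
E
python3 - <<'E'
from h import *
from workcell import bot
o=bot.get_obs()
print(go(o,[420,330,237],1.37)); print(w(0,-77,120),go(o,w(0,-77,120),1.37))
E
```

```text
([-325.8, -251.1, 1.0], [-0.1, 0.07, 74.38])
[ 482.24097239 -188.7779892   120.        ] ([-513.9, -738.4, 119.0], [-0.1, 0.07, 74.38])
```

Call:
carry_out:
  moves:
    - {"fingers": 1, "dp": [-325.8, -251.1, 1], "rot": [0, 0, 40]}
    - {"fingers": 1, "dp": [-325.8, -251.1, 1], "rot": [0, 0, 40]}
    - {"fingers": 1, "dp": [-325.8, -251.1, 1], "rot": [0, 0, 40]}
    - {"fingers": 1, "dp": [-325.8, -251.1, 1], "rot": [0, 0, 40]}
    - {"fingers": 1, "dp": [-325.8, -251.1, 1], "rot": [0, 0, 40]}
    - {"fingers": 1, "dp": [-325.8, -251.1, 1], "rot": [0, 0, 40]}
    - {"fingers": 1, "dp": [-325.8, -251.1, 1], "rot": [0, 0, 40]}
    - {"fingers": 1, "dp": [-325.8, -251.1, 1], "rot": [0, 0, 74.4]}
    - {"fingers": 1, "dp": [-513.9, -738.4, 80], "rot": [-0.1, 0.07, 74.4]}
    - {"fingers": 1, "dp": [-513.9, -738.4, 80], "rot": [-0.1, 0.07, 74.4]}
    - {"fingers": 1, "dp": [-513.9, -738.4, 80], "rot": [-0.1, 0.07, 74.4]}
    - {"fingers": 1, "dp": [-513.9, -738.4, 80], "rot": [-0.1, 0.07, 74.4]}
    - {"fingers": 1, "dp": [-513.9, -738.4, 80], "rot": [-0.1, 0.07, 74.4]}
    - {"fingers": 1, "dp": [-513.9, -738.4, 80], "rot": [-0.1, 0.07, 74.4]}
    - {"fingers": 1, "dp": [-513.9, -738.4, 80], "rot": [-0.1, 0.07, 74.4]}
    - {"fingers": 1, "dp": [-513.9, -738.4, 80], "rot": [-0.1, 0.07, 74.4]}
    - {"fingers": 1, "dp": [-513.9, -738.4, 80], "rot": [-0.1, 0.07, 74.4]}
    - {"fingers": 1, "dp": [-513.9, -738.4, 80], "rot": [-0.1, 0.07, 74.4]}
    - {"fingers": 1, "dp": [-513.9, -738.4, 110], "rot": [-0.1, 0.07, 74.4]}
    - {"fingers": 1, "dp": [-513.9, -738.4, 119], "rot": [-0.1, 0.07, 74.4]}

```text
t: 2.1
position: [480.8, -192.1, 117.1]
tcp_rot: [-3.138, -0.0, 1.59]
ft_force: [-0.4, 0.9, -0.4]
opening: -0.1
```

Run:
```python
from h import *
from workcell import bot,eyes
o=bot.get_obs();print(o["t"],o["position"],o["joints"],o["ft_force"],case(o["position"]))
c=eyes.read_camera("wrist");cv2.imwrite("pics/w1.png",c["image"][:,:,::-1]);print(c["mtx"],c["T_tool_cam"])
print(go(o,w(0,-77,80),1.37))
```

```text
2.1 [ 480.80332845 -192.11636783  117.10365929] [-4.27548119e-01  8.02638151e-02  2.05645629e+00 -1.25903276e-03
  1.00793787e+00 -4.45960521e-01] [-0.38115434  0.89228625 -0.43867479] [ -1.51704938 -80.3030521  117.10365929]
[[309.70691629   0.         323.13065427]
 [  0.         309.70691629 199.73061271]
 [  0.           0.           1.        ]] [[-6.64438264e-04 -9.65691227e-01 -2.59692148e-01  6.70223060e+01]
 [ 9.99997755e-01 -1.16417133e-03  1.77053203e-03 -5.48738916e-01]
 [-2.01211341e-03 -2.59690389e-01  9.65689833e-01 -1.45883532e+02]
 [ 0.00000000e+00  0.00000000e+00  0.00000000e+00  1.00000000e+00]]
([3.3, 1.6, 37.1], [-0.18, -0.02, -0.28])
```

View pics/w1.png

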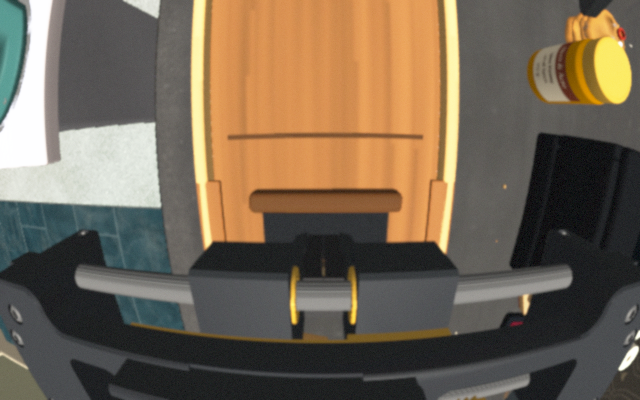

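Call:
carry_out:
  moves:
    - {"fingers": 1, "dp": [3.3, 1.6, 20], "rot": [-0.2, 0, -0.3]}
    - {"fingers": 1, "dp": [3.3, 1.6, 33], "rot": [-0.2, 0, -0.3]}
    - {"fingers": 1, "dp": [3.3, 1.6, 35], "rot": [-0.2, 0, -0.3]}
    - {"fingers": 1, "dp": [3.3, 1.6, 36], "rot": [-0.2, 0, -0.3]}

```text
t: 2.55
position: [482.6, -187.0, 90.6]
tcp_rot: [-3.14, -0.0, 1.598]
ft_force: [-27.0, 6.2, 69.3]
opening: 0.7
```

Call:
carry_out:
  moves:
    - {"fingers": 1, "dp": [0, 0, 1]}
    - {"fingers": 1, "dp": [0, 0, 2]}

```text
invalid input at $.moves[0]: expected keys fingers, dp, rot
```

Call:
carry_out:
  moves:
    - {"fingers": 1, "dp": [0, 0, -10], "rot": [0, 0, 0]}
    - {"fingers": 1, "dp": [0, 0, -14], "rot": [0, 0, 0]}

```text
t: 2.75
position: [484.9, -186.6, 108.4]
tcp_rot: [3.138, 0.002, 1.6]
ft_force: [0.8, -0.0, -0.6]
opening: 0.3
```

Run:
```python
from h import *
from workcell import bot,eyes
o=bot.get_obs();print(o["t"],o["position"],o["tcp_rot"],o["ft_force"],case(o["position"]))
c=eyes.read_camera("scene");cv2.imwrite("pics/s2.png",cv2.resize(c["image"][120:320,220:460,::-1],None,fx=3.3,fy=3.0,interpolation=cv2.INTER_CUBIC))
c=eyes.read_camera("top");cv2.imwrite("pics/t2.png",cv2.resize(c["image"][140:280,230:470,::-1],None,fx=3.3,fy=3.3,interpolation=cv2.INTER_CUBIC))
c=eyes.read_camera("wrist");cv2.imwrite("pics/w2.png",c["image"][:,:,::-1])
```

```text
2.75 [ 484.85838198 -186.64265501  108.37070682] [3.13751156e+00 1.99736669e-03 1.59972537e+00] [ 0.82187388 -0.00161466 -0.64343044] [  2.66771452 -74.92785515 108.37070682]
```

View pics/s2.png

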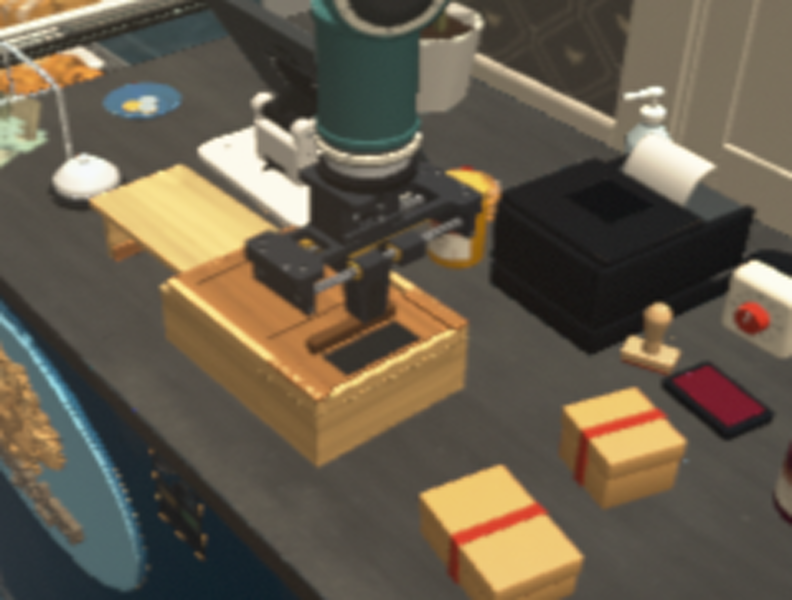

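View pics/t2.png

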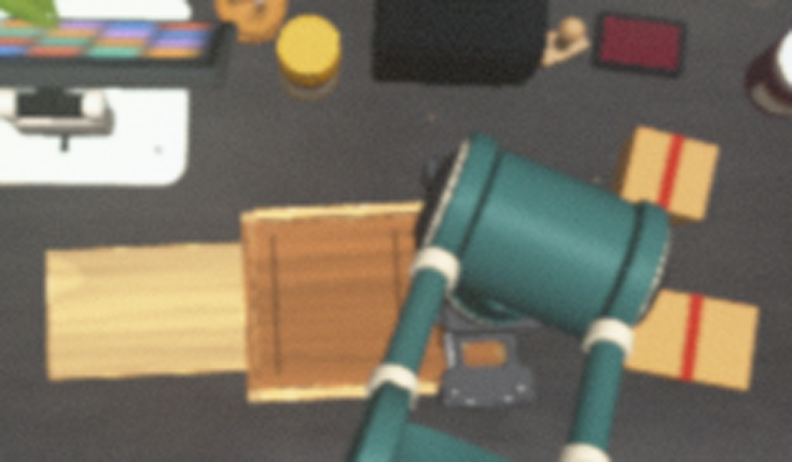

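View pics/w2.png

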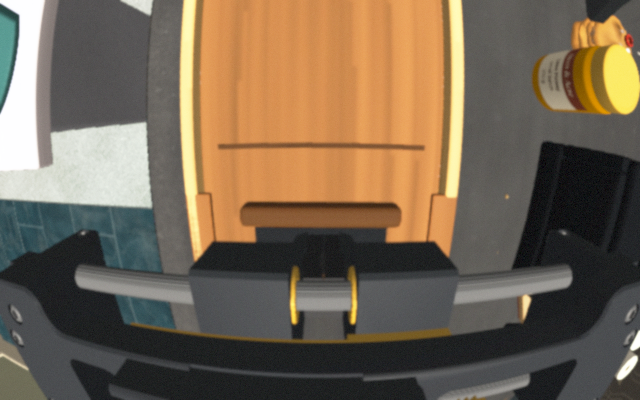

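```bash
cat >> h.py <<'E'
def wonz(c,o,u,v,z):
    K=c["mtx"];x=(u-K[0,2])/K[0,0];y=(v-K[1,2])/K[1,1];r=np.hypot(x,y)+1e-9
    d=np.array([x/r*np.sin(r),y/r*np.sin(r),np.cos(r)])
    T=c["T_tool_cam"];R=Ro.from_euler("xyz",o["tcp_rot"]).as_matrix()
    d=R@T[:3,:3]@d;p=R@T[:3,3]+o["position"]
    return p+d*(z-p[2])/d[2]
E
python3 - <<'E'
from h import *
from workcell import bot,eyes
o=bot.get_obs();c=eyes.read_camera("wrist")
im=c["image"];print([ (v,im[v,340].tolist(),im[v,290].tolist()) for v in range(198,242,2)])
for u,v,z in[(320,204,94),(290,204,94),(240,215,94),(400,215,94),(290,227,78),(218,147,78),(425,147,78)]: print(u,v,z,np.round(case(wonz(c,o,u,v,z)),1))
# fingertips in the image: where does the TCP project?
t=load("top0.npz");W=cloud(t)
hsv=cv2.cvtColor(t["image"],cv2.COLOR_RGB2HSV)
for v in (225,230,235): print([ (u,round(float(W[v,u,2])),round(float(case(W[v,u])[1]))) for u in range(356,386,1)])
E
```

```text
[(198, [205, 139, 77], [219, 146, 81]), (200, [207, 138, 79], [219, 145, 84]), (202, [170, 111, 65], [173, 115, 67]), (204, [77, 50, 31], [67, 44, 26]), (206, [65, 41, 29], [65, 44, 22]), (208, [82, 50, 32], [90, 57, 34]), (210, [114, 72, 41], [124, 79, 47]), (212, [129, 81, 41], [131, 83, 47]), (214, [138, 93, 56], [136, 89, 53]), (216, [136, 90, 54], [139, 92, 53]), (218, [136, 92, 54], [139, 93, 58]), (220, [139, 94, 60], [141, 96, 58]), (222, [141, 93, 55], [138, 91, 56]), (224, [140, 94, 55], [139, 95, 56]), (226, [137, 92, 53], [135, 88, 48]), (228, [106, 73, 48], [95, 64, 42]), (230, [61, 54, 54], [54, 53, 55]), (232, [37, 37, 40], [50, 52, 53]), (234, [31, 34, 31], [48, 51, 51]), (236, [32, 32, 34], [49, 53, 54]), (238, [30, 32, 34], [52, 53, 54]), (240, [28, 32, 32], [50, 54, 54])]
320 204 94 [ -1.7 -51.6  94. ]
290 204 94 [-17.5 -51.7  94. ]
240 215 94 [-45.2 -58.1  94. ]
400 215 94 [ 41.6 -57.7  94. ]
290 227 78 [-19.7 -70.4  78. ]
218 147 78 [-60.9 -22.3  78. ]
425 147 78 [ 58.6 -21.9  78. ]
[(356, 76, -39), (357, 78, -42), (358, 74, -45), (359, 74, -48), (360, 81, -50), 
[... 682 characters left out ...]
373, 78, -86), (374, 73, -89), (375, 79, -91), (376, 76, -94), (377, 79, -97), (378, 77, -100), (379, 74, -103), (380, 69, -107), (381, 79, -108), (382, 76, -111), (383, -1, -127), (384, 4, -129), (385, -3, -133)]
[(356, 75, -37), (357, 81, -40), (358, 75, -43), (359, 78, -45), (360, 74, -49), (361, 76, -51), (362, 85, -53), (363, 90, -55), (364, 95, -58), (365, 91, -61), (366, 93, -63), (367, 76, -68), (368, 78, -71), (369, 75, -74), (370, 79, -76), (371, 76, -79), (372, 80, -82), (373, 78, -85), (374, 78, -88), (375, 74, -91), (376, 76, -93), (377, 78, -96), (378, 81, -98), (379, 77, -102), (380, 60, -107), (381, 79, -107), (382, 77, -110), (383, 80, -112), (384, -4, -129), (385, 2, -131)]
```

Call:
carry_out:
  moves:
    - {"fingers": 1, "dp": [-9, -4, 0], "rot": [0, 0, 0]}
    - {"fingers": 1, "dp": [-9, -4, 10], "rot": [0, 0, 0]}
    - {"fingers": 1, "dp": [-9, -4, 20], "rot": [0, 0, 0]}
    - {"fingers": 1, "dp": [-9, -4, 20], "rot": [0, 0, 0]}

```text
t: 3.35
position: [476.0, -194.3, 80.8]
tcp_rot: [-3.134, -0.004, 1.599]
ft_force: [0.1, 0.9, -1.3]
opening: 0.5
```

Call:
carry_out:
  moves:
    - {"fingers": 1, "dp": [0, 5, 0], "rot": [0, 0, 0]}
    - {"fingers": 1, "dp": [0, 5, 1], "rot": [0, 0, 0]}
    - {"fingers": 1, "dp": [0, 5, 2], "rot": [0, 0, 0]}

```text
t: 3.65
position: [481.4, -194.2, 78.8]
tcp_rot: [-3.134, -0.003, 1.599]
ft_force: [-0.2, -0.1, 0.6]
opening: 0.3
```

Call:
carry_out:
  moves:
    - {"fingers": 1, "dp": [0, 0, 1], "rot": [0, 0, 0]}
    - {"fingers": 1, "dp": [0, 0, 2], "rot": [0, 0, 0]}

```text
t: 3.85
position: [481.5, -194.4, 77.2]
tcp_rot: [-3.134, -0.003, 1.599]
ft_force: [-0.5, -1.3, 2.5]
opening: 0.3
```

Call:
carry_out:
  moves:
    - {"fingers": 1, "dp": [0, 0, 1], "rot": [0, 0, 0]}

```text
t: 3.95
position: [481.5, -194.5, 76.6]
tcp_rot: [-3.135, -0.003, 1.599]
ft_force: [-1.7, 1.1, 3.0]
opening: 0.3
```

Contact near z 77.5, as expected. Pressing on to the stop.

Call:
carry_out:
  moves:
    - {"fingers": 1, "dp": [0, 0, 1], "rot": [0, 0, 0]}
    - {"fingers": 1, "dp": [0, 0, 2], "rot": [0, 0, 0]}

```text
t: 4.15
position: [481.6, -194.7, 75.3]
tcp_rot: [-3.135, -0.002, 1.599]
ft_force: [-4.9, 0.5, 13.1]
opening: 0.1
```

Call:
carry_out:
  moves:
    - {"fingers": 1, "dp": [0, 0, 0.7], "rot": [0, 0, 0]}
    - {"fingers": 1, "dp": [0, 0, 0.7], "rot": [0, 0, 0]}

```text
t: 4.35
position: [481.6, -194.7, 75.4]
tcp_rot: [-3.135, -0.002, 1.599]
ft_force: [-4.1, 0.4, 8.0]
opening: 0.4
```

Call:
carry_out:
  moves:
    - {"fingers": 1, "dp": [3, 0, 0.7], "rot": [0, 0, 0]}
    - {"fingers": 1, "dp": [6, 0, 0.7], "rot": [0, 0, 0]}
    - {"fingers": 1, "dp": [8, 0, 0.7], "rot": [0, 0, 0]}

```text
t: 4.65
position: [482.9, -187.9, 75.9]
tcp_rot: [-3.138, 0.0, 1.6]
ft_force: [0.1, -4.6, 5.2]
opening: 0.6
```

Run:
```python
from h import *
from workcell import bot,eyes
o=bot.get_obs();print(o["t"],o["position"],o["tcp_rot"],o["ft_force"],case(o["position"]))
c=eyes.read_camera("scene");cv2.imwrite("pics/s3.png",cv2.resize(c["image"][160:280,230:390,::-1],None,fx=4.5,fy=4.5,interpolation=cv2.INTER_CUBIC))
c=eyes.read_camera("wrist");cv2.imwrite("pics/w3.png",c["image"][:,:,::-1])
```

```text
4.65 [ 482.90560507 -187.86438269   75.87063947] [-3.13781800e+00  2.20607948e-04  1.59959938e+00] [ 0.14457974 -4.60803928  5.16920561] [  0.68628586 -76.10254517  75.87063947]
```

View pics/s3.png

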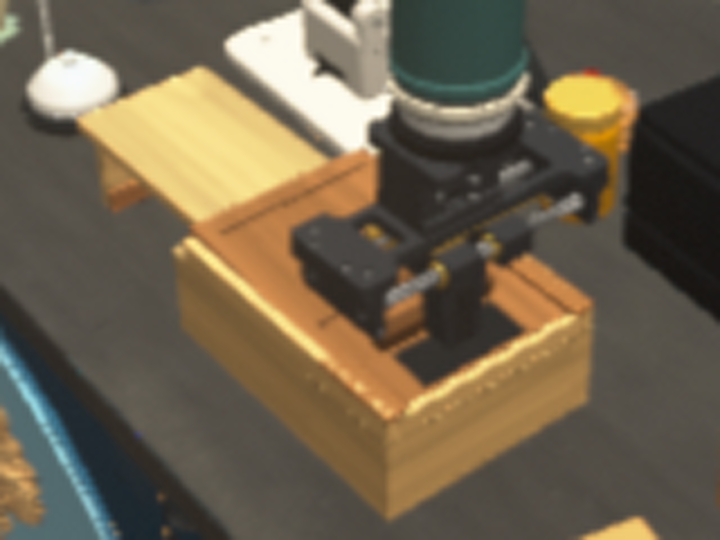

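View pics/w3.png

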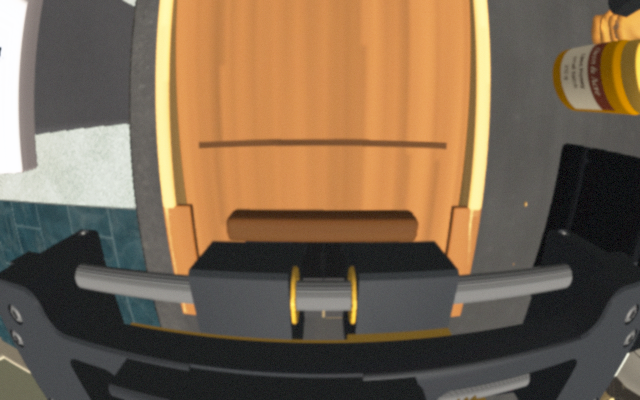

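Call:
carry_out:
  moves:
    - {"fingers": 1, "dp": [3, 0, 1.2], "rot": [0, 0, 0]}
    - {"fingers": 1, "dp": [6, 0, 1.2], "rot": [0, 0, 0]}
    - {"fingers": 1, "dp": [9, 0, 1.2], "rot": [0, 0, 0]}
    - {"fingers": 1, "dp": [12, 0, 1.0], "rot": [0, 0, 0]}
    - {"fingers": 1, "dp": [14, 0, 0.8], "rot": [0, 0, 0]}

```text
t: 5.25
position: [484.4, -175.7, 77.1]
tcp_rot: [3.142, 0.004, 1.601]
ft_force: [-2.3, -7.4, 8.9]
opening: 0.5
```

Run:
```python
from h import *
from workcell import bot,eyes
o=bot.get_obs();print(o["t"],o["position"],o["tcp_rot"],o["ft_force"],case(o["position"]))
c=eyes.read_camera("scene");cv2.imwrite("pics/s4.png",cv2.resize(c["image"][160:280,230:390,::-1],None,fx=4.5,fy=4.5,interpolation=cv2.INTER_CUBIC))
```

```text
5.25 [ 484.38342352 -175.68356117   77.05722211] [3.14156634 0.00420937 1.60055182] [-2.27755649 -7.38978634  8.89975485] [  2.45490987 -63.96053836  77.05722211]
```

View pics/s4.png

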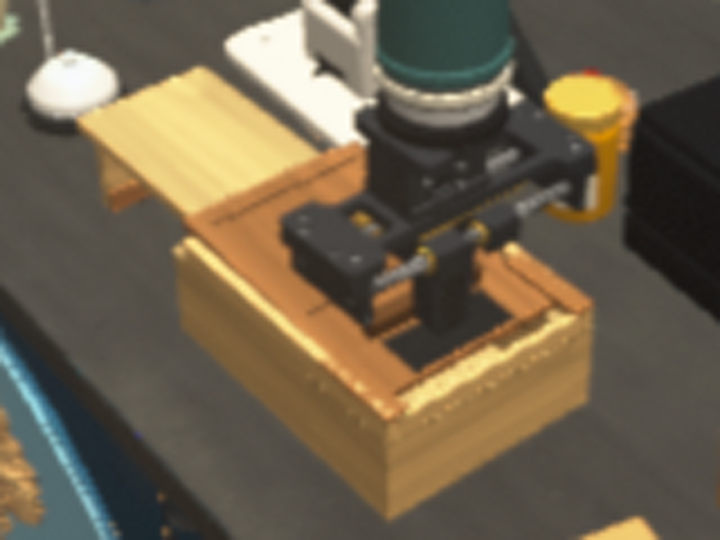

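Call:
carry_out:
  moves:
    - {"fingers": 1, "dp": [3, -1, 0.3], "rot": [0, 0, 0]}
    - {"fingers": 1, "dp": [6, -2, 0], "rot": [0, 0, 0]}
    - {"fingers": 1, "dp": [6, -2, -3], "rot": [0, 0, 0]}
    - {"fingers": 1, "dp": [6, -2, -6], "rot": [0, 0, 0]}
    - {"fingers": 1, "dp": [6, -2, -7], "rot": [0, 0, 0]}

```text
t: 5.8
position: [481.5, -168.7, 83.6]
tcp_rot: [-3.14, 0.002, 1.6]
ft_force: [-0.3, -0.3, 0.3]
opening: 0.2
```

Run:
```python
from h import *
from workcell import bot,eyes
o=bot.get_obs();print(o["t"],o["position"],o["tcp_rot"],o["ft_force"],case(o["position"]))
c=eyes.read_camera("scene");cv2.imwrite("pics/s5.png",cv2.resize(c["image"][160:280,230:390,::-1],None,fx=4.5,fy=4.5,interpolation=cv2.INTER_CUBIC))
W=cloud(c)
print(go(o,w(0,0,87),1.37))
```

```text
5.8 [ 481.53568079 -168.65908465   83.61936957] [-3.14021962e+00  2.42235652e-03  1.60040429e+00] [-0.32751958 -0.34164486  0.28247274] [ -0.22407249 -56.86998391  83.61936957]
([56.9, 0.5, -3.5], [-0.08, 0.14, 0.33])
```

View pics/s5.png

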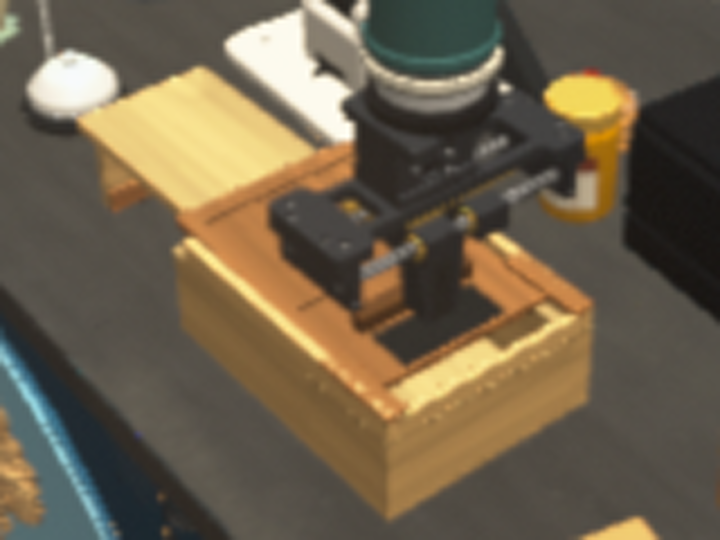

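Call:
carry_out:
  moves:
    - {"fingers": 1, "dp": [6, 0, -0.5], "rot": [0, 0, 0]}
    - {"fingers": 1, "dp": [12, 0, -1], "rot": [0, 0, 0]}
    - {"fingers": 1, "dp": [19, 0, -1.5], "rot": [0, 0, 0]}
    - {"fingers": 1, "dp": [26, 0, -2], "rot": [0, 0, 0]}
    - {"fingers": 1, "dp": [33, 0, -2.5], "rot": [0, 0, 0]}
    - {"fingers": 1, "dp": [40, 0, -3], "rot": [0, 0, 0]}
    - {"fingers": 1, "dp": [47, 0, -3.5], "rot": [0, 0, 0]}
    - {"fingers": 1, "dp": [54, 0, -3.5], "rot": [0, 0, 0]}
    - {"fingers": 1, "dp": [61, 0, -3.5], "rot": [0, 0, 0]}
    - {"fingers": 1, "dp": [68, 0, -3.5], "rot": [0, 0, 0]}

```text
t: 6.85
position: [479.9, -100.4, 87.4]
tcp_rot: [-3.141, 0.003, 1.6]
ft_force: [0.3, -1.2, -0.1]
opening: 0.6
```

Run:
```python
from h import *
from workcell import bot,eyes
o=bot.get_obs();print(o["t"],o["position"],o["tcp_rot"],o["ft_force"],case(o["position"]))
c=eyes.read_camera("scene");cv2.imwrite("pics/s6.png",cv2.resize(c["image"][160:280,230:390,::-1],None,fx=4.5,fy=4.5,interpolation=cv2.INTER_CUBIC))
print(go(o,w(0,157,88),1.37))
```

```text
6.85 [ 479.93641544 -100.40289744   87.36287022] [-3.14111395e+00  3.01925044e-03  1.60041259e+00] [ 0.30013915 -1.18719286 -0.1029957 ] [-0.19096176 11.40492837 87.36287022]
([145.6, 1.0, -1.1], [-0.03, 0.17, 0.33])
```

View pics/s6.png

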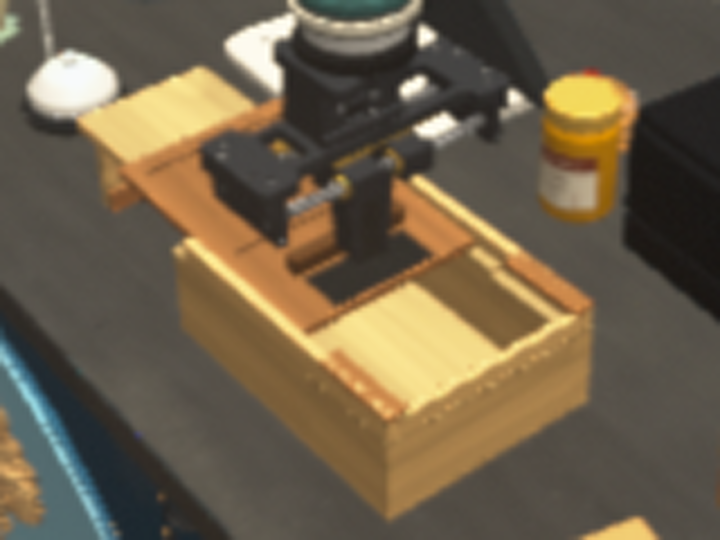

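Call:
carry_out:
  moves:
    - {"fingers": 1, "dp": [6, 0, 0], "rot": [0, 0, 0.3]}
    - {"fingers": 1, "dp": [13, 0, 0], "rot": [0, 0, 0.3]}
    - {"fingers": 1, "dp": [21, 0, 0], "rot": [0, 0, 0.3]}
    - {"fingers": 1, "dp": [29, 0, 0], "rot": [0, 0, 0.3]}
    - {"fingers": 1, "dp": [37, 0, 0], "rot": [0, 0, 0.3]}
    - {"fingers": 1, "dp": [45, 0, 0], "rot": [0, 0, 0.3]}
    - {"fingers": 1, "dp": [53, 0, 0], "rot": [0, 0, 0.3]}
    - {"fingers": 1, "dp": [61, 0.5, 0], "rot": [0, 0, 0.3]}
    - {"fingers": 1, "dp": [69, 0.5, 0], "rot": [0, 0, 0.3]}
    - {"fingers": 1, "dp": [77, 0.5, 0], "rot": [0, 0, 0.3]}
    - {"fingers": 1, "dp": [85, 0.5, 0], "rot": [0, 0, 0.3]}
    - {"fingers": 1, "dp": [93, 0.5, 0], "rot": [0, 0, 0.3]}
    - {"fingers": 1, "dp": [101, 0.5, 0], "rot": [0, 0, 0.3]}
    - {"fingers": 1, "dp": [108, 1, 0], "rot": [0, 0, 0.3]}
    - {"fingers": 1, "dp": [115, 1, 0], "rot": [0, 0, 0.3]}

```text
t: 8.4
position: [477.0, 16.3, 86.7]
tcp_rot: [-3.14, 0.002, 1.595]
ft_force: [-0.6, -1.1, -0.4]
opening: 0.4
```

Run:
```python
from h import *
from workcell import bot,eyes
o=bot.get_obs();print(o["t"],o["position"],o["tcp_rot"],o["ft_force"],case(o["position"]))
c=eyes.read_camera("scene");cv2.imwrite("pics/s7.png",cv2.resize(c["image"][140:280,210:390,::-1],None,fx=4.2,fy=4.2,interpolation=cv2.INTER_CUBIC))
print(go(o,w(0,157,88),1.37))
```

```text
8.4 [476.96180571  16.30780575  86.69452447] [-3.14001883e+00  1.67674529e-03  1.59521564e+00] [-0.55578846 -1.06629942 -0.43932546] [ -0.37431623 128.15338841  86.69452447]
([28.8, 0.4, -1.4], [-0.09, 0.1, 0.03])
```

View pics/s7.png

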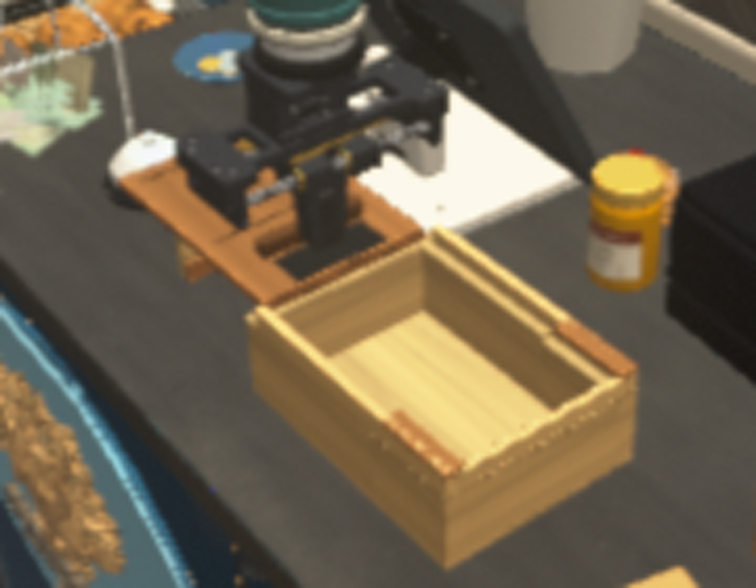

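Call:
carry_out:
  moves:
    - {"fingers": 1, "dp": [7, 0, 0], "rot": [0, 0, 0]}
    - {"fingers": 1, "dp": [14, 0, 0], "rot": [0, 0, 0]}
    - {"fingers": 1, "dp": [20, 0, 0], "rot": [0, 0, 0]}
    - {"fingers": 1, "dp": [25, 0.5, 0], "rot": [0, 0, 0]}
    - {"fingers": 1, "dp": [29, 0.5, 0], "rot": [0, 0, 0]}
    - {"fingers": 1, "dp": [29, 0.5, 0], "rot": [0, 0, 0]}
    - {"fingers": 1, "dp": [24, 0.5, -2], "rot": [0, 0, 0]}
    - {"fingers": 1, "dp": [22, 0.5, -30], "rot": [0, 0, 0]}
    - {"fingers": 1, "dp": [22, 0.5, -80], "rot": [0, 0, 0]}
    - {"fingers": 0, "dp": [0, 0.5, -110], "rot": [0, 0, 0]}
    - {"fingers": 0, "dp": [-50, 0.5, -120], "rot": [0, 0, 0]}
    - {"fingers": 0, "dp": [-100, 0.5, -120], "rot": [0, 0, 0]}

```text
t: 9.65
position: [482.0, -83.2, 210.5]
tcp_rot: [3.136, 0.002, 1.597]
ft_force: [0.5, 0.2, 0.4]
opening: 22.0
```

```bash
cat > lid.py <<'E'
from h import *
from workcell import bot,eyes
o=bot.get_obs();print(o["t"],o["position"],o["joints"],o["ft_force"])
c=eyes.read_camera("top");np.savez("top1.npz",**c)
cv2.imwrite("pics/t8.png",cv2.resize(c["image"][130:280,170:470,::-1],None,fx=2.6,fy=2.6,interpolation=cv2.INTER_CUBIC))
E
python3 lid.py
python3 - <<'E'
from h import *
from workcell import bot
o=bot.get_obs()
L=np.array([444.2,-387.9]);T=np.array([587.9,-374.9])
print("long",go(o,[*L,150],-11.46)); print("long low",go(o,[*L,19],-11.46))
E
```

```text
9.65 [482.0130456  -83.23075166 210.49270972] [-2.21307929e-01 -7.53782149e-02  2.02668776e+00 -9.39565295e-04
  1.18469374e+00 -2.47639798e-01] [0.54207791 0.17265926 0.35674845]
long ([-295.9, -43.8, 61.6], [0.23, 0.43, 12.73])
long low ([-294.9, -44.2, 192.6], [0.23, 0.43, 12.73])
```

View pics/t8.png

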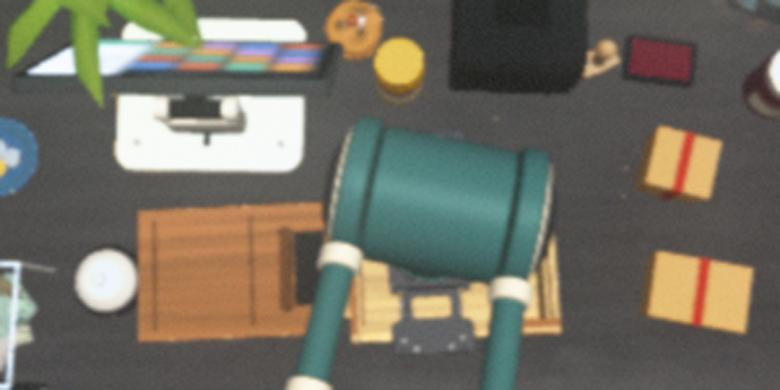

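Call:
carry_out:
  moves:
    - {"fingers": 0, "dp": [-50, -10, 10], "rot": [0.2, 0.4, 6]}
    - {"fingers": 0, "dp": [-100, -20, 20], "rot": [0.2, 0.4, 12.7]}
    - {"fingers": 0, "dp": [-150, -30, 30], "rot": [0.2, 0.4, 12.7]}
    - {"fingers": 0, "dp": [-200, -40, 50], "rot": [0.2, 0.4, 12.7]}
    - {"fingers": 0, "dp": [-250, -44, 60], "rot": [0.2, 0.4, 12.7]}
    - {"fingers": 0, "dp": [-296, -44, 70], "rot": [0.2, 0.4, 12.7]}
    - {"fingers": 0, "dp": [-296, -44, 90], "rot": [0.2, 0.4, 12.7]}
    - {"fingers": 0, "dp": [-296, -44, 95], "rot": [0.2, 0.4, 12.7]}
    - {"fingers": 0, "dp": [-296, -44, 95], "rot": [0.2, 0.4, 12.7]}

```text
t: 10.6
position: [442.8, -387.4, 114.9]
tcp_rot: [-3.139, -0.002, 1.37]
ft_force: [0.6, 0.8, 0.3]
opening: 88.1
```

```bash
python3 lid.py
python3 - <<'E'
from h import *
from workcell import bot,eyes
o=bot.get_obs()
print(o["position"],o["tcp_rot"],o["opening"],go(o,[444.2,-387.9,18],-11.46))
c=load("top1.npz");W=cloud(c)
hsv=cv2.cvtColor(c["image"],cv2.COLOR_RGB2HSV)
m=((hsv[...,1]>110)&(hsv[...,2]>50)&(W[...,2]>68)).astype(np.uint8);m[:,:200]=0;m[:,310:]=0;m[:195]=0;m[270:]=0
cs,_=cv2.findContours(m,cv2.RETR_EXTERNAL,cv2.CHAIN_APPROX_NONE)
k=max(cs,key=len)[:,0];P=np.array([onz(c,u,v,81)[:2] for u,v in k],np.float32);r=cv2.minAreaRect(P);print(r,case([*r[0],0]),"min/max y",min(case([*p,0])[1] for p in P),max(case([*p,0])[1] for p in P))
c=eyes.read_camera("wrist");cv2.imwrite("pics/w9.png",c["image"][:,:,::-1])
E
```

```text
10.6 [ 442.81313451 -387.38179582  114.93088302] [-7.61300473e-01  2.10728057e-01  1.91034240e+00  4.80439318e-04
  1.02396566e+00 -5.60540274e-01] [0.64273523 0.76236148 0.26295118]
[ 443.616589   -387.27716606  116.0803468 ] [-3.14059630e+00 -1.10275639e-03  1.37091008e+00] 88.18260121291951 ([-0.6, 0.8, 98.1], [-0.06, -0.06, 0.01])
((474.8133239746094, 120.92667388916016), (141.20053100585938, 207.6840057373047), 1.410003662109375) [-2.08792913e-02  2.32793718e+02  0.00000000e+00] min/max y 128.936407580294 336.5882136572535
```

View pics/w9.png

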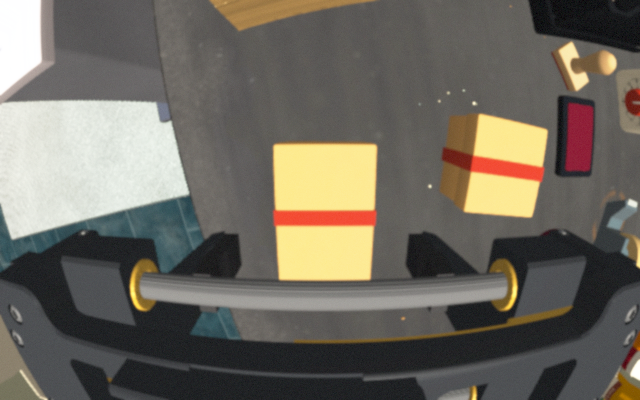

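View pics/t8.png

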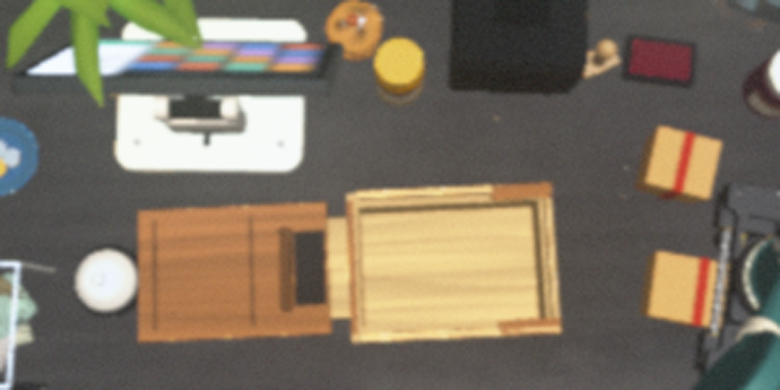

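Call:
carry_out:
  moves:
    - {"fingers": 0, "dp": [-0.6, 0.8, 30], "rot": [0, 0, 0]}
    - {"fingers": 0, "dp": [-0.6, 0.8, 60], "rot": [0, 0, 0]}
    - {"fingers": 0, "dp": [-0.6, 0.8, 85], "rot": [0, 0, 0]}
    - {"fingers": 0, "dp": [-0.6, 0.8, 96], "rot": [0, 0, 0]}
    - {"fingers": 0, "dp": [-0.6, 0.8, 97], "rot": [0, 0, 0]}
    - {"fingers": 0.2, "dp": [-0.6, 0.8, 97], "rot": [0, 0, 0]}
    - {"fingers": 0.4, "dp": [-0.6, 0.8, 97], "rot": [0, 0, 0]}
    - {"fingers": 0.4, "dp": [-0.6, 0.8, 97], "rot": [0, 0, 0]}
    - {"fingers": 0.4, "dp": [-0.6, 0.8, 97], "rot": [0, 0, 0]}

```text
t: 11.6
position: [445.9, -388.9, 21.8]
tcp_rot: [3.139, 0.001, 1.372]
ft_force: [0.0, 1.3, 6.7]
opening: 69.3
```

Call:
carry_out:
  moves:
    - {"fingers": 0.6, "dp": [0, 0, -5], "rot": [0, 0, 0]}
    - {"fingers": 0.6, "dp": [0, 0, -20], "rot": [0, 0, 0]}
    - {"fingers": 0.6, "dp": [0, 0, -50], "rot": [0, 0, 0]}
    - {"fingers": 0.6, "dp": [0, 0, -90], "rot": [0, 0, 0]}
    - {"fingers": 0.6, "dp": [0, 0, -125], "rot": [0, 0, 0]}
    - {"fingers": 0.6, "dp": [0, 0, -125], "rot": [0, 0, 0]}

```text
t: 12.2
position: [448.9, -391.9, 154.2]
tcp_rot: [3.128, 0.008, 1.372]
ft_force: [0.7, -1.4, -1.5]
opening: 70.0
```

Run:
```python
from h import *
from workcell import bot,eyes
o=bot.get_obs()
print(o["t"],o["position"],o["tcp_rot"],o["opening"],o["ft_force"])
# box measured centre vs TCP at grip
c=eyes.read_camera("scene");cv2.imwrite("pics/s10.png",cv2.resize(c["image"][170:370,240:480,::-1],None,fx=3.3,fy=3,interpolation=cv2.INTER_CUBIC))
c=eyes.read_camera("wrist");cv2.imwrite("pics/w10.png",c["image"][:,:,::-1])
o=bot.get_obs();print(go(o,w(0,-41,147),1.37))
```

```text
12.2 [ 448.89177615 -391.87052824  154.16316719] [3.12846548 0.00766856 1.37158407] 70.01628916748994 [ 0.72253859 -1.36129457 -1.49123599]
([238.7, -12.1, 0.5], [0.27, 0.18, -12.78])
```

View pics/s10.png

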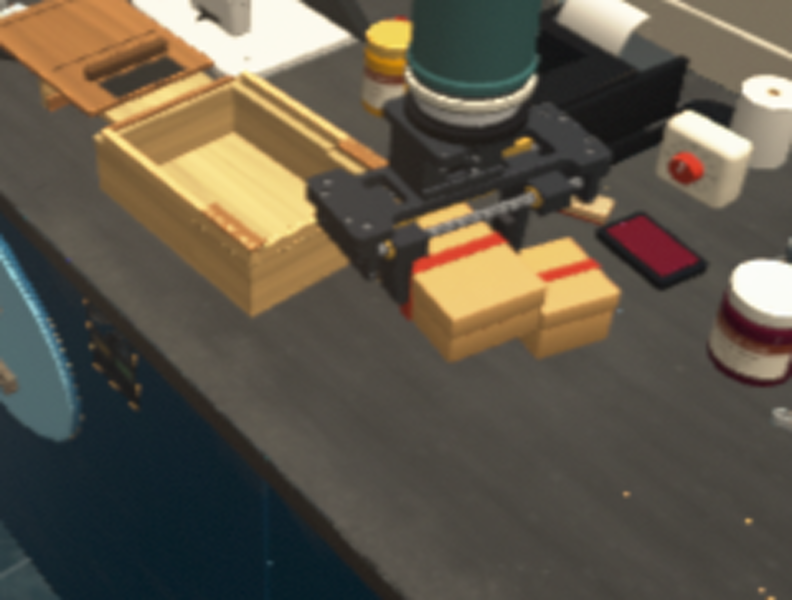

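View pics/w10.png

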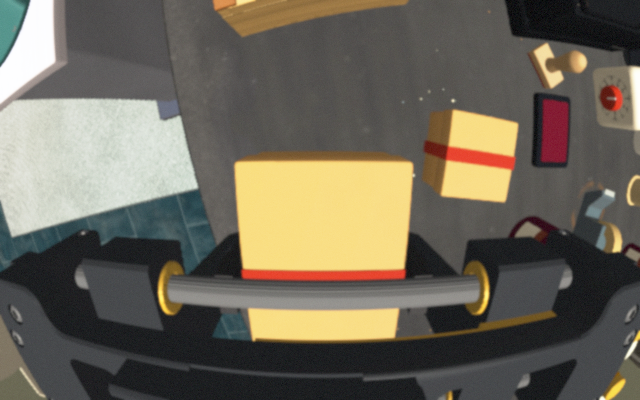

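Call:
carry_out:
  moves:
    - {"fingers": 0.6, "dp": [25, -2, 0.5], "rot": [0.3, 0.2, -3]}
    - {"fingers": 0.6, "dp": [60, -4, 0.5], "rot": [0.3, 0.2, -6]}
    - {"fingers": 0.6, "dp": [100, -6, 0.5], "rot": [0.3, 0.2, -9]}
    - {"fingers": 0.6, "dp": [140, -8, 0.5], "rot": [0.3, 0.2, -12]}
    - {"fingers": 0.6, "dp": [180, -10, 0.5], "rot": [0.3, 0.2, -12.8]}
    - {"fingers": 0.6, "dp": [215, -12, 0.5], "rot": [0.3, 0.2, -12.8]}
    - {"fingers": 0.6, "dp": [235, -12, 0.5], "rot": [0.3, 0.2, -12.8]}
    - {"fingers": 0.6, "dp": [239, -12, 0.5], "rot": [0.3, 0.2, -12.8]}
    - {"fingers": 0.6, "dp": [239, -12, 0.5], "rot": [0.3, 0.2, -12.8]}
    - {"fingers": 0.6, "dp": [239, -12, 0.5], "rot": [0.3, 0.2, -12.8]}

```text
t: 13.3
position: [480.8, -153.0, 145.9]
tcp_rot: [-3.139, -0.001, 1.595]
ft_force: [0.7, -0.9, -2.0]
opening: 70.1
```

Run:
```python
from h import *
from workcell import bot,eyes
o=bot.get_obs()
print(o["t"],o["position"],case(o["position"]),o["tcp_rot"],o["opening"],o["ft_force"])
c=eyes.read_camera("wrist");cv2.imwrite("pics/w11.png",c["image"][:,:,::-1])
# box front top edge at its height
zt=o["position"][2]-21.8+49
np.savez("wr.npz",**c,**{"o_"+k:v for k,v in o.items()});print(zt)
for n in (200,):pass
```

```text
13.3 [ 480.82592613 -153.00146245  145.94148454] [ -0.55927036 -41.19986817 145.94148454] [-3.13915260e+00 -6.39651727e-04  1.59485617e+00] 70.06022327856621 [ 0.72571088 -0.94683738 -2.04925982]
173.1414845430778
```

View pics/w11.png

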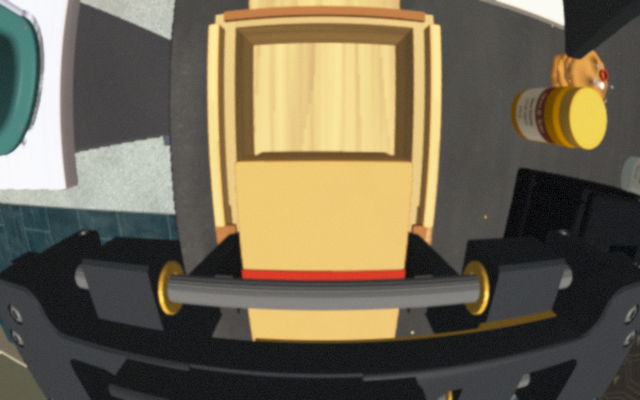

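Run:
```python
from h import *
d=load("wr.npz");o={"position":d["o_position"],"tcp_rot":d["o_tcp_rot"]}
for u,v,z in[(236,161,173),(412,161,173),(254,157,172),(217,15,75),(433,15,75),(222,222,85),(427,222,85)]:print(u,v,z,case(wonz(d,o,u,v,z)))
```

```text
236 161 173 [-35.38568815   9.76870492 173.        ]
412 161 173 [ 34.46888109   9.75399665 173.        ]
254 157 172 [-28.14134369  11.07480663 172.        ]
217 15 75 [-77.99398078 106.68343794  75.        ]
433 15 75 [ 79.30798794 106.99653516  75.        ]
222 222 85 [-75.04925327 -46.63871844  85.        ]
427 222 85 [ 75.42409107 -46.72881278  85.        ]
```

Call:
carry_out:
  moves:
    - {"fingers": 0.6, "dp": [4, 0.6, 15], "rot": [0, 0, 0]}
    - {"fingers": 0.6, "dp": [4, 0.6, 40], "rot": [0, 0, 0]}
    - {"fingers": 0.6, "dp": [4, 0.6, 65], "rot": [0, 0, 0]}
    - {"fingers": 0.6, "dp": [4, 0.6, 85], "rot": [0, 0, 0]}
    - {"fingers": 0.6, "dp": [4, 0.6, 98], "rot": [0, 0, 0]}
    - {"fingers": 0.6, "dp": [4, 0.6, 106], "rot": [0, 0, 0]}
    - {"fingers": 0.6, "dp": [4, 0.6, 110], "rot": [0, 0, 0]}
    - {"fingers": 0.6, "dp": [4, 0.6, 110], "rot": [0, 0, 0]}

```text
t: 14.15
position: [481.4, -149.5, 36.2]
tcp_rot: [-3.14, -0.0, 1.594]
ft_force: [-0.8, 0.1, -1.8]
opening: 69.8
```

Call:
carry_out:
  moves:
    - {"fingers": 0.6, "dp": [0, 0, 2], "rot": [0, 0, 0]}
    - {"fingers": 0.6, "dp": [0, 0, 4], "rot": [0, 0, 0]}
    - {"fingers": 0.6, "dp": [0, 0, 5], "rot": [0, 0, 0]}
    - {"fingers": 0.6, "dp": [0, 0, 5], "rot": [0, 0, 0]}

```text
t: 14.55
position: [481.6, -149.5, 31.4]
tcp_rot: [-3.14, -0.0, 1.594]
ft_force: [-0.2, 0.3, -1.1]
opening: 69.9
```

Call:
carry_out:
  moves:
    - {"fingers": 0.6, "dp": [0, 0, 1], "rot": [0, 0, 0]}
    - {"fingers": 0.6, "dp": [0, 0, 2], "rot": [0, 0, 0]}
    - {"fingers": 0.6, "dp": [0, 0, 2], "rot": [0, 0, 0]}

```text
t: 14.85
position: [481.8, -149.5, 29.9]
tcp_rot: [-3.14, -0.0, 1.594]
ft_force: [-2.1, 1.1, 2.3]
opening: 69.8
```

Call:
carry_out:
  moves:
    - {"fingers": 0.07, "dp": [0, 0, 0], "rot": [0, 0, 0]}
    - {"fingers": 0.07, "dp": [0, 0, 0], "rot": [0, 0, 0]}
    - {"fingers": 0.07, "dp": [0, 0, 0], "rot": [0, 0, 0]}
    - {"fingers": 0.07, "dp": [0, 0, -10], "rot": [0, 0, 0]}
    - {"fingers": 0.07, "dp": [0, 0, -30], "rot": [0, 0, 0]}
    - {"fingers": 0.07, "dp": [0, 0, -70], "rot": [0, 0, 0]}
    - {"fingers": 0, "dp": [0, 0, -110], "rot": [0, 0, 0]}
    - {"fingers": 0, "dp": [0, 0, -110], "rot": [0, 0, 0]}

```text
t: 15.65
position: [486.5, -151.2, 147.0]
tcp_rot: [3.131, 0.004, 1.594]
ft_force: [0.3, 0.4, 0.2]
opening: 88.2
```

Run:
```python
from h import *
from workcell import bot,eyes
o=bot.get_obs()
print(o["t"],o["position"],o["opening"],o["ft_force"])
c=eyes.read_camera("wrist");cv2.imwrite("pics/w12.png",c["image"][:,:,::-1])
o=bot.get_obs();print(go(o,[587.9,-374.9,140],-16.3))
```

```text
15.65 [ 486.53075591 -151.21330615  146.9890472 ] 88.23641588314231 [0.27588414 0.39710134 0.16649429]
([-226.6, 97.8, 5.5], [0.39, 0.1, 17.63])
```

View pics/w12.png

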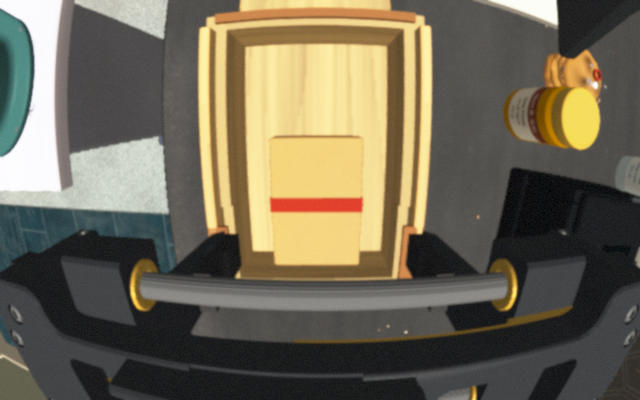

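Call:
carry_out:
  moves:
    - {"fingers": 0, "dp": [-40, 17, 3], "rot": [0.4, 0.1, 6]}
    - {"fingers": 0, "dp": [-80, 34, 5], "rot": [0.4, 0.1, 12]}
    - {"fingers": 0, "dp": [-125, 54, 5], "rot": [0.4, 0.1, 17.6]}
    - {"fingers": 0, "dp": [-170, 74, 5], "rot": [0.4, 0.1, 17.6]}
    - {"fingers": 0, "dp": [-207, 90, 5], "rot": [0.4, 0.1, 17.6]}
    - {"fingers": 0, "dp": [-226.6, 97.8, 10], "rot": [0.4, 0.1, 17.6]}
    - {"fingers": 0, "dp": [-226.6, 97.8, 20], "rot": [0.4, 0.1, 17.6]}
    - {"fingers": 0, "dp": [-226.6, 97.8, 20], "rot": [0.4, 0.1, 17.6]}
    - {"fingers": 0, "dp": [-226.6, 97.8, 20], "rot": [0.4, 0.1, 17.6]}

```text
t: 16.6
position: [586.5, -373.1, 123.6]
tcp_rot: [-3.138, -0.002, 1.287]
ft_force: [-0.1, -0.5, 0.7]
opening: 88.1
```

Run:
```python
from h import *
from workcell import bot,eyes
c=eyes.read_camera("wrist");cv2.imwrite("pics/w13.png",c["image"][:,:,::-1])
o=bot.get_obs()
print(o["t"],o["position"],o["tcp_rot"],o["joints"]);print(go(o,[587.9,-374.9,26],-16.3))
```

```text
16.65 [ 587.03724398 -373.213042    124.50963776] [-3.13912914e+00 -9.76093348e-04  1.28772444e+00] [-6.02175242e-01  3.87816819e-01  1.65958056e+00  1.73046969e-04
  1.09684065e+00 -3.19183743e-01]
([-1.5, 1.5, 98.5], [-0.14, -0.06, 0.08])
```

View pics/w13.png

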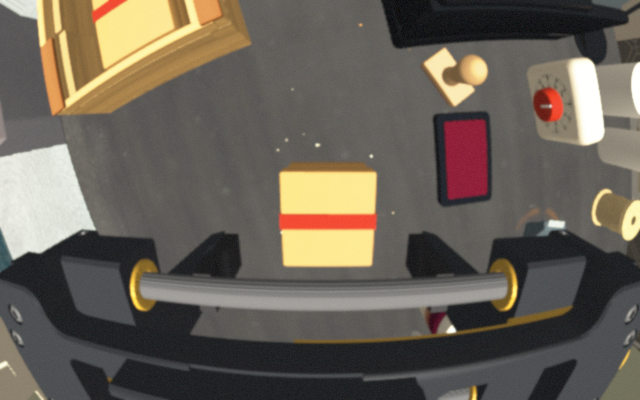

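Call:
carry_out:
  moves:
    - {"fingers": 0, "dp": [-1.5, 1.5, 30], "rot": [0, 0, 0]}
    - {"fingers": 0, "dp": [-1.5, 1.5, 60], "rot": [0, 0, 0]}
    - {"fingers": 0, "dp": [-1.5, 1.5, 85], "rot": [0, 0, 0]}
    - {"fingers": 0, "dp": [-1.5, 1.5, 97], "rot": [0, 0, 0]}
    - {"fingers": 0, "dp": [-1.5, 1.5, 100], "rot": [0, 0, 0]}
    - {"fingers": 0.2, "dp": [-1.5, 1.5, 100], "rot": [0, 0, 0]}
    - {"fingers": 0.5, "dp": [-1.5, 1.5, 100], "rot": [0, 0, 0]}
    - {"fingers": 0.6, "dp": [-1.5, 1.5, 100], "rot": [0, 0, 0]}
    - {"fingers": 0.6, "dp": [-1.5, 1.5, 100], "rot": [0, 0, 0]}

```text
t: 17.55
position: [589.0, -375.6, 26.4]
tcp_rot: [3.141, -0.0, 1.288]
ft_force: [-0.4, 1.5, 3.4]
opening: 64.8
```

Call:
carry_out:
  moves:
    - {"fingers": 0.6, "dp": [0, 0, -5], "rot": [0, 0, 0]}
    - {"fingers": 0.6, "dp": [0, 0, -20], "rot": [0, 0, 0]}
    - {"fingers": 0.6, "dp": [0, 0, -50], "rot": [0, 0, 0]}
    - {"fingers": 0.6, "dp": [0, 0, -90], "rot": [0, 0, 0]}
    - {"fingers": 0.6, "dp": [0, 0, -125], "rot": [0, 0, 0]}
    - {"fingers": 0.6, "dp": [0, 0, -125], "rot": [0, 0, 0]}

```text
t: 18.15
position: [592.7, -378.3, 160.1]
tcp_rot: [3.129, 0.004, 1.288]
ft_force: [1.5, -0.4, -0.7]
opening: 64.9
```

Run:
```python
from h import *
from workcell import bot,eyes
o=bot.get_obs()
print(o["t"],o["position"],o["opening"],o["ft_force"]);print(go(o,w(0,58,155),1.37))
```

```text
18.15 [ 592.72602852 -378.31239003  160.11928777] 64.88452370343994 [ 1.51910926 -0.37269443 -0.70727128]
([279.8, -199.9, 1.4], [0.7, 0.34, -17.6])
```

Call:
carry_out:
  moves:
    - {"fingers": 0.6, "dp": [25, -18, 1], "rot": [0.7, 0.3, -3]}
    - {"fingers": 0.6, "dp": [57, -41, 1], "rot": [0.7, 0.3, -7]}
    - {"fingers": 0.6, "dp": [92, -66, 1], "rot": [0.7, 0.3, -11]}
    - {"fingers": 0.6, "dp": [127, -91, 1], "rot": [0.7, 0.3, -15]}
    - {"fingers": 0.6, "dp": [162, -116, 1], "rot": [0.7, 0.3, -17.6]}
    - {"fingers": 0.6, "dp": [197, -141, 1], "rot": [0.7, 0.3, -17.6]}
    - {"fingers": 0.6, "dp": [232, -166, 1], "rot": [0.7, 0.3, -17.6]}
    - {"fingers": 0.6, "dp": [262, -187, 1], "rot": [0.7, 0.3, -17.6]}
    - {"fingers": 0.6, "dp": [280, -200, 1], "rot": [0.7, 0.3, -17.6]}
    - {"fingers": 0.6, "dp": [280, -200, 1], "rot": [0.7, 0.3, -17.6]}
    - {"fingers": 0.6, "dp": [280, -200, 1], "rot": [0.7, 0.3, -17.6]}

```text
t: 19.25
position: [478.6, -53.4, 155.2]
tcp_rot: [-3.141, 0.001, 1.596]
ft_force: [-0.3, 0.8, -1.4]
opening: 65.2
```

Run:
```python
from h import *
from workcell import bot,eyes
o=bot.get_obs()
print(o["t"],o["position"],case(o["position"]),o["tcp_rot"],o["opening"],o["ft_force"])
d=eyes.read_camera("wrist");cv2.imwrite("pics/w14.png",d["image"][:,:,::-1])
np.savez("wr2.npz",**d,**{"o_"+k:v for k,v in o.items()})
c=eyes.read_camera("top");np.savez("top2.npz",**c);cv2.imwrite("pics/t14.png",cv2.resize(c["image"][130:280,170:470,::-1],None,fx=2.6,fy=2.6,interpolation=cv2.INTER_CUBIC))
```

```text
19.25 [478.61490991 -53.41079375 155.15284683] [ -0.38856791  58.41519467 155.15284683] [-3.14119239e+00  1.05354721e-03  1.59616450e+00] 65.1668336660625 [-0.32431573  0.81450328 -1.39244589]
```

View pics/w14.png

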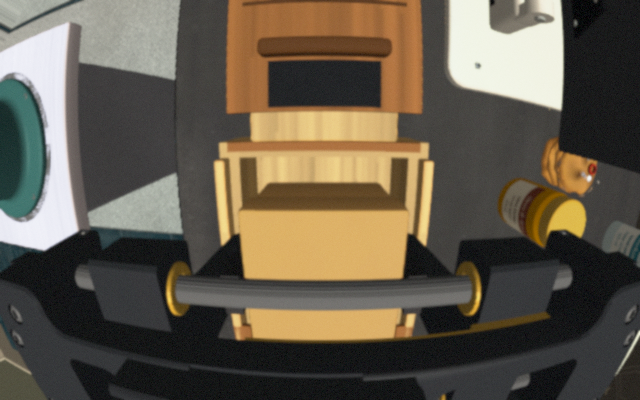

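View pics/t14.png

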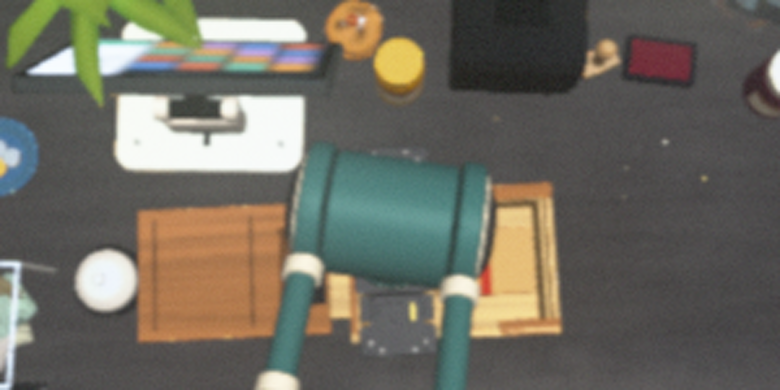

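Run:
```python
from h import *
d=load("wr2.npz");o={"position":d["o_position"],"tcp_rot":d["o_tcp_rot"]}
for u,v,z in[(243,208,189.8),(407,208,189.8),(262,184,129),(384,184,129),(222,148,75),(428,148,75)]:print(u,v,z,case(wonz(d,o,u,v,z)))
c=load("top2.npz")
print(c["image"][228,352:385].tolist())
for u in (356,376,377):print(u,case(onz(c,u,228,57)))
```

```text
243 208 189.8 [-31.46389029  92.27908921 189.8       ]
407 208 189.8 [ 31.46260958  92.29153229 189.8       ]
262 184 129 [-35.82059213  88.50924896 129.        ]
384 184 129 [ 34.35630096  88.53968522 129.        ]
222 148 75 [-76.99293569 105.02111831  75.        ]
428 148 75 [ 78.93593392 105.23310704  75.        ]
[[82, 121, 115], [119, 137, 127], [167, 165, 149], [150, 144, 127], [99, 97, 88], [78, 72, 61], [127, 104, 75], [196, 158, 102], [224, 183, 114], [230, 191, 121], [229, 190, 120], [230, 188, 119], [232, 192, 123], [231, 192, 122], [230, 190, 119], [230, 191, 119], [230, 188, 120], [229, 188, 119], [231, 191, 123], [231, 192, 123], [229, 190, 122], [230, 190, 122], [226, 185, 120], [193, 156, 102], [141, 115, 77], [133, 109, 74], [182, 153, 103], [208, 174, 120], [192, 160, 110], [213, 180, 125], [226, 194, 138], [186, 156, 112], [117, 101, 81]]
356 [  6.03073919 -40.17918589  57.        ]
376 [  3.4580019  -97.58583356  57.        ]
377 [   3.32942068 -100.45492452   57.        ]
```

Call:
carry_out:
  moves:
    - {"fingers": 0.6, "dp": [3, 0.5, 15], "rot": [0, 0, 0]}
    - {"fingers": 0.6, "dp": [3, 0.5, 40], "rot": [0, 0, 0]}
    - {"fingers": 0.6, "dp": [3, 0.5, 60], "rot": [0, 0, 0]}
    - {"fingers": 0.6, "dp": [3, 0.5, 80], "rot": [0, 0, 0]}
    - {"fingers": 0.6, "dp": [3, 0.5, 96], "rot": [0, 0, 0]}
    - {"fingers": 0.6, "dp": [3, 0.5, 108], "rot": [0, 0, 0]}
    - {"fingers": 0.6, "dp": [3, 0.5, 114], "rot": [0, 0, 0]}
    - {"fingers": 0.6, "dp": [3, 0.5, 116], "rot": [0, 0, 0]}
    - {"fingers": 0.6, "dp": [3, 0.5, 116], "rot": [0, 0, 0]}

```text
t: 20.25
position: [480.1, -51.7, 39.6]
tcp_rot: [3.141, 0.001, 1.594]
ft_force: [-0.4, -0.4, -2.4]
opening: 64.7
```

Call:
carry_out:
  moves:
    - {"fingers": 0.6, "dp": [0, 0, 1.5], "rot": [0, 0, 0]}
    - {"fingers": 0.6, "dp": [0, 0, 3], "rot": [0, 0, 0]}
    - {"fingers": 0.6, "dp": [0, 0, 4], "rot": [0, 0, 0]}

```text
t: 20.55
position: [480.5, -51.8, 36.0]
tcp_rot: [3.14, 0.001, 1.594]
ft_force: [0.0, -0.1, -2.3]
opening: 64.7
```

Call:
carry_out:
  moves:
    - {"fingers": 0.6, "dp": [0, 0, 1], "rot": [0, 0, 0]}
    - {"fingers": 0.6, "dp": [0, 0, 2], "rot": [0, 0, 0]}
    - {"fingers": 0.6, "dp": [0, 0, 2.5], "rot": [0, 0, 0]}

```text
t: 20.85
position: [480.8, -51.8, 34.3]
tcp_rot: [3.14, 0.001, 1.594]
ft_force: [-3.6, -0.5, 9.1]
opening: 64.7
```

Call:
carry_out:
  moves:
    - {"fingers": 0.1, "dp": [0, 0, -0.5], "rot": [0, 0, 0]}
    - {"fingers": 0.1, "dp": [0, 0, -0.5], "rot": [0, 0, 0]}
    - {"fingers": 0.1, "dp": [0, 0, -0.5], "rot": [0, 0, 0]}
    - {"fingers": 0.1, "dp": [0, 0, -10], "rot": [0, 0, 0]}
    - {"fingers": 0.1, "dp": [0, 0, -30], "rot": [0, 0, 0]}
    - {"fingers": 0.1, "dp": [0, 0, -70], "rot": [0, 0, 0]}
    - {"fingers": 0.1, "dp": [0, 0, -115], "rot": [0, 0, 0]}
    - {"fingers": 0.1, "dp": [-50, 0, -140], "rot": [0, 0, 0]}
    - {"fingers": 0.1, "dp": [-100, 0, -150], "rot": [0, 0, 0]}
    - {"fingers": 0.1, "dp": [-150, 0, -150], "rot": [0, 0, 0]}
    - {"fingers": 0.1, "dp": [-200, 0, -150], "rot": [0, 0, 0]}
    - {"fingers": 0.1, "dp": [-250, 0, -150], "rot": [0, 0, 0]}
    - {"fingers": 0.1, "dp": [-300, 0, -150], "rot": [0, 0, 0]}
    - {"fingers": 0.1, "dp": [-350, 0, -150], "rot": [0, 0, 0]}
    - {"fingers": 0.1, "dp": [-350, 0, -150], "rot": [0, 0, 0]}
    - {"fingers": 0.1, "dp": [-350, 0, -150], "rot": [0, 0, 0]}

```text
t: 22.45
position: [488.3, -402.8, 184.9]
tcp_rot: [3.14, 0.001, 1.592]
ft_force: [-0.8, 1.0, 0.4]
opening: 79.5
```

Run:
```python
from h import *
from workcell import bot,eyes
o=bot.get_obs()
print(o["t"],o["position"],o["opening"],o["ft_force"])
c=eyes.read_camera("top");np.savez("top3.npz",**c);cv2.imwrite("pics/t15.png",cv2.resize(c["image"][130:280,170:470,::-1],None,fx=2.6,fy=2.6,interpolation=cv2.INTER_CUBIC))
s=eyes.read_camera("scene");cv2.imwrite("pics/s15.png",cv2.resize(s["image"][140:300,210:420,::-1],None,fx=3.6,fy=3.6,interpolation=cv2.INTER_CUBIC))
W=cloud(c);K=(W[...,:2]-C);X=K@ux;Y=K@uy;Z=W[...,2]
for n,y0,y1,zt in(("long",-85,5,57),("tall",30,85,69),("lid",190,320,81)):
    m=(abs(X)<28)&(Y>y0)&(Y<y1);A=np.c_[X[m],Y[m],np.ones(m.sum())];p=np.linalg.lstsq(A,Z[m],rcond=None)[0];print(n,"median top z",np.median(Z[m]),"expect",zt,"tilt",p[:2])
hsv=cv2.cvtColor(c["image"],cv2.COLOR_RGB2HSV)
m=(hsv[...,1]>120)&(Z>85);m[:140]=0;m[170:]=0;m[:,:305]=0;m[:,340:]=0;print("honey",W[m].mean(0))
b=Z>25;b[:220]=0;b[255:]=0;b[:,:190]=0;b[:,223:]=0;print("bell",W[b].mean(0),W[b].max(0),W[b].min(0))
```

```text
22.45 [ 488.34747142 -402.77628736  184.92723657] 79.46472661958263 [-0.79954681  0.97043731  0.41300652]
long median top z 54.93918955717548 expect 57 tilt [-0.00264747  0.00184533]
tall median top z 67.04746473398642 expect 69 tilt [-2.27328528e-03 -4.15868168e-05]
lid median top z 79.68918947540358 expect 81 tilt [ 0.00056807 -0.00110511]
honey [700.41430842 -60.53849384  92.87136795]
bell [471.25006605 277.56637467  33.6532364 ] [504.65906057 310.51776472  51.52639592] [439.77589899 248.36653618  25.03432935]
```

View pics/t15.png

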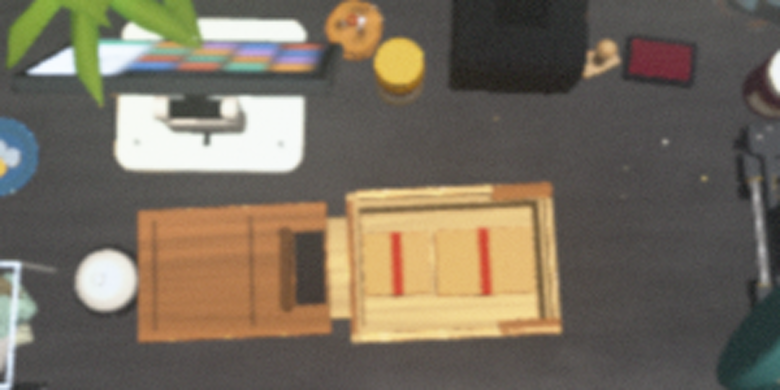

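View pics/s15.png

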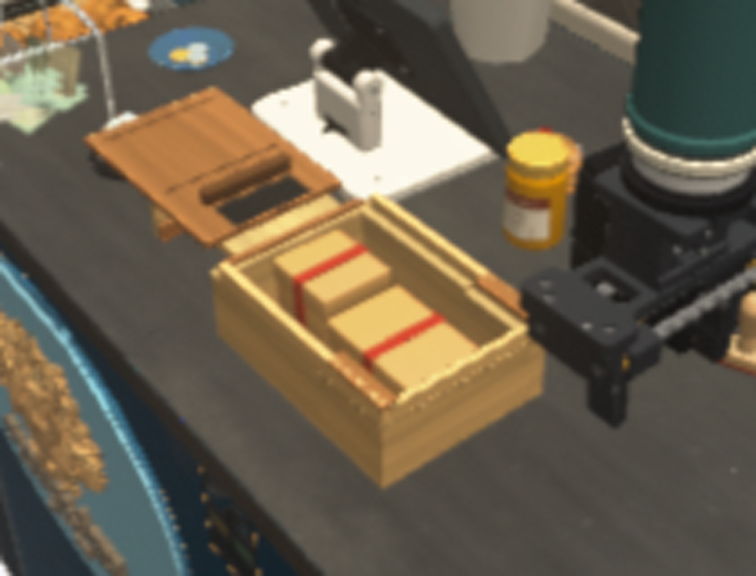

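Both boxes sit flat in the case, the lid lies on the shelf, and the jar and bell haven't moved. The camera's constant z bias of about -2 mm accounts for the heights reading low. I'm handing the job in.

```bash
python3 -c "
from workcell import bot
print(bot.finish_job())"
```

```text
the job is handed in; nothing more can be done
None
```

I handed the job in at about 22.5 s. The case is open, the lid is on the shelf, and both gift boxes are packed upright in the cavity; `finish_job` gave no verdict.

I pressed the pad until the lid tipped, pushed it over the lip, and then pushed it by the crossbar onto the shelf. The long box went into the rear of the case and the tall box into the front.

**Last checks:**
- **Lid:** it measured 233 mm along the exit way after the push, and it still looked flat (tilt about 0.001) in the final view.
- **Boxes:** tilts were at most 0.003. Tops measured 55 mm (long) and 67 mm (tall) against 57 and 69 expected. I put this 2 mm down to the camera reading low, since it also read the bare worktop 1.6 mm too low.
- **Jar and bell:** both were within 1 mm of where they started.
- **Arm:** it stood clear of everything, with no contact force.

**One slip:** on my first descent the fingertip came down on the crossbar instead of the pad, because the tip is wider than I had assumed. The wrist force reached about 69 N there, under the 120 N limit. The 40 N limit covers the arm and gripper body, and I think only the fingertip touched. I backed off and pressed again further back, and nothing was visibly moved.

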